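# Close up and bolt the card duplicator

## Robot

A 6-joint arm with a two-finger parallel gripper is mounted at the origin on the work surface. World frame = base frame: x ahead of the robot, y to its left, z up, the work surface at z = 0. Lengths are in mm, angles in rad, forces in N, time in s.
With the tool pointing down it reaches from about 275 to 1000 mm from the base axis. Payload 8.4 kg.
Tool frame: the origin (TCP) lies midway between the tips of the shut fingers; the grasp point (between the pads) lies 19 mm behind it; z points along the fingers, y is the line along which they close (so a half turn about z gives the same grasp; the last joint's range is limited). The gripper opens to 85 mm and grips with 20 to 120 N. Pads are 22 mm wide; open, the fingers measure 114 mm over their backs; the gripper's body (76 mm by 85 mm) begins 54 mm behind the grasp point. The pads swing forward as they close: fully open they stand 13 mm farther back than shut.
Start: joints at [1.203, 0.353, 1.633, -0, 1.155, -0.002], TCP at [223.559, 583.652, 231.281] pointing down, gripper open.
Joint ranges: [-2.63, 2.63], [-0.92, 2.1], [0.06, 2.66], [-1.3, 4.44], [0, 2.69], [-3.02, 3.02]. Speed limits (rad/s): [2.22, 2.22, 2.79, 3.14, 3.14, 3.14].

## Interface

Orientations are given as [roll, pitch, yaw] about the fixed x, y, z axes, in that order (R = Rz(yaw) Ry(pitch) Rx(roll)).
In Python, from rig import monitor, imaging, r gives the robot as it stands.
- The arm moves only by the tool drive_tool, never from a script. Its argument "plan" is a list of rows, each an object of numbers: "x", "y", "z": the shift along the tool's x, y, z in units of 50 mm (1.0 is 50 mm); "ax", "ay", "az": the turn, a rotation vector about the tool's x, y, z in units of 6 degrees (1.0 is 6 degrees); "hand": the finger opening in mm, from 0 to 85.4. In form: [{"x": .., "y": .., "z": .., "ax": .., "ay": .., "az": .., "hand": ..}, ...]. A call has 1 to 8 rows; each row is the pose to reach, as a shift and turn from the pose commanded when the call began, along the tool's axes at that moment; what a row does not reach only later rows make up. A row lasts 1/10 s, in which the tool goes at most 50 mm and 8.59 degrees, less where a joint would pass 70% of its speed; a pose out of reach is approached as far as the arm can. A call with a gripper value outside its range is refused whole. The fingers move at their own pace and stop on an object; "grip_force" is the grip in N (left out, the last holds). Time passes only in rows, so rows that repeat a pose let the fingers close. It gives the time, the measured TCP pose, the force, the opening and the grip force at its end, in the units of the state.
- monitor.sense(): the state, without advancing time (a new reading comes with each control period).
- imaging.grab_frame(name): name is "scene" or "side" or "wrist"; returns the picture (400x640x3 uint8, red, green, blue); there is no depth.
- imaging.camera_info(name): a dict with "mtx" (3x3 intrinsics, pixels), "R" (3x3) and "t" (3): a world point X has camera coordinates R X + t. Camera axes: x right, y down, z forward; pixel columns grow to the right and rows downward; lengths in mm; the calibration is good to about 2 mm. The wrist camera is an equidistant fisheye: a pixel r from the principal point sees the ray r / f radians off the axis. A picture is of the moment at which its call begins: read the wrist's pose just before it. camera_info takes no time and is no camera call; for the wrist camera it gives the pose at the moment of the call.
- r.sign_off(): hands the job in; it is judged then, once.
The state is a dict: "clock": time; "qpos": joint angles; "qvel": joint speeds; "joint_efforts": joint torques, N m; "eef_pos": TCP position; "tcp_rot": TCP orientation; "contact_force": force on the tool from outside, world axes, zero at the start; "wrist_torque": the same for the moment, N m; "opening": opening from 0.0 (shut) to 1.0 (fully open); "grasp_force": force on a finger pad.
Only numpy, scipy, OpenCV 4.12 (cv2) and the standard library are available. Lean on these libraries where they do the work, as an engineer would, in place of code of your own. Each camera call takes 0.05 s, during which the arm holds its last target. There are 200 camera calls.

## Task

Close up the cream card duplicator with your fingertips: first push the green drawer fully home, then push the raised cover down until it is fully shut, and last push the red bolt handle sideways all the way across to lock the cover. Only push, gently and without slamming: pull or lift nothing, and leave the other things on the table where they are.

Things in the scene. Friction and masses are not known exactly. Their poses are not given: they have to be found in the camera images.
- machine: the cream card duplicator, fixed to the table: housing 260 (x) x 250 (y) x 90 high with a drum well 180 wide on top. Origin: centre of its underside, on the table; x points from its front (drawer side, towards the robot) to its back, y to its left, z up. It stands on the left or right half of the table, turned up to 0.35 rad. Top deck in front of the cover: machine x -130 to -80, 90 high
- drawer (a joint): how far the green-fronted drawer is pulled out towards the machine's -x, in m: 0 fully home, starts 0.035 to 0.07, limit 0.09. Stiff runner, about 2.5 N to move; it stays where it is left
- drawer_front (a point): centre of the outer face of the drawer's flat green front (220 wide, 72 high, from 12 to 84 above the table; no handle), 48 above the table; with the drawer home it lies at machine x -152, y 0
- cover (a joint): opening angle of the hinged cream cover, rad: 0 shut (lying flat), starts 0.7 to 1.0, limit 1.35. The hinge is along the machine's y at the back and is stiff (0.32 N m): the cover stays where it is left and does not fall
- cover_hinge (a point): middle of the cover's hinge line, at machine x +80, y 0, 124 above the table. The cover is a plate 160 long (towards the machine's front when shut) by 184 wide; its outer (upper) face lies 8 from the hinge line; a lip and a steel ear hang down at its free edge (ear 28 beyond it). Opening swings the front edge up and back
- cover_press (a point): point on the cover's outer (upper) face, on its middle line, 140 from the hinge and 20 from the free edge; with the cover shut it lies at machine x -60, y 0, 132 above the table
- bolt (a joint): travel of the sliding bolt along the machine's +y, m: 0 withdrawn, 0.04 fully across over the cover's ear (end stop); starts 0 to 0.008. About 2 N to move; stays where it is left. On the deck it runs through a steel guide block (24 x 18, 26 above the deck, centred at machine x -108, y 0); a keeper block of that height stands at y +56
- bolt_push (a point): centre of the face (14 wide in x, 26 high, turned to the machine's -y) on which the bolt's red handle is pushed; the handle is 14 thick in y and stands from 92 to 118 above the table, at machine x -108; with the bolt withdrawn this face lies at machine y -67; the deck beside it is clear out to y -125
- stamp: wooden rubber stamp, 50 x 30 x 66 high, standing beside the machine's front right corner; origin under its centre; leave it alone
- ink_jar: amber ink jar, 50 across and 65 high, beside the machine's front left corner; origin under its centre; leave it alone
- tray_stamp: stamp with a black grip, same size, standing in the wooden sorting tray; origin under its centre; leave it alone
- weight: brass weight, 48 across and 50 high, standing in the wooden sorting tray (200 x 170 x 50 high, in the other half of the table); origin under its centre; leave it alone
- oil_can: green oil can, 35 x 60 x 136 high, at the right of the table; origin under its centre; leave it alone
- screwdriver: screwdriver lying in front of the sorting tray; origin on the table under it; leave it alone
- card_pack: brown pack of cards, 105 x 90 x 40 high, at the left of the table; origin under its centre; leave it alone

How it is judged:
By the outcome, as a careful person would: the job done as asked, in the order asked, and still so for the second after the job is handed in, with the robot touching nothing.
It also fails if it takes over 58 s, if anything falls off the work surface, if the arm or the gripper's body presses on something with over 40 N, if the wrist force passes 120 N, or if a joint passes its speed limit or range.

## Working session

There is one attempt and no reset: what is moved stays moved. The work goes in short steps, Python scripts to look and compute and a tool call to move; the robot and the scene stay as the last step left them, time stands still between calls to the robot, and variables do not carry over. Pictures are saved under pics/ and viewed, at most 10 in all, crops included, and the job is handed in when it is done.

Besides the shell and the picture viewer there is one more tool, called after "Emit:" by a JSON object that holds its "method" and its "body", one argument or row to a line. drive_tool: Moves the arm, as the interface text tells. Its arguments: {"type":"object","properties":{"plan":{"type":"array","items":{"type":"object","properties":{"x":{"type":"number"},"y":{"type":"number"},"z":{"type":"number"},"ax":{"type":"number"},"ay":{"type":"number"},"az":{"type":"number"},"hand":{"type":"number"}}}},"grip_force":{"type":"number"}},"required":["plan"]}

```bash
mkdir -p pics; ls
python3 - <<'E'
from rig import monitor, imaging, r
import cv2
for n in ["scene","side"]:
    cv2.imwrite(f"pics/{n}0.png",imaging.grab_frame(n)[:,:,::-1])
    c=imaging.camera_info(n);print(n,c)
print(monitor.sense())
E
```

```text
pics
scene {'mtx': array([[424.67856421,   0.        , 314.74757523],
       [  0.        , 424.67856421, 198.52162839],
       [  0.        ,   0.        ,   1.        ]]), 'R': array([[-0.82422728,  0.56595123, -0.01867087],
       [ 0.37458886,  0.5202152 , -0.76750201],
       [-0.42465584, -0.63958999, -0.64077458]]), 't': array([ 441.21522712, -158.40398613, 1646.41155006])}
side {'mtx': array([[468.23457826,   0.        , 321.67970416],
       [  0.        , 468.23457826, 191.016958  ],
       [  0.        ,   0.        ,   1.        ]]), 'R': array([[ 0.93992086, -0.34137676,  0.00326764],
       [-0.17490933, -0.48975778, -0.8541335 ],
       [ 0.29318168,  0.80224636, -0.52004354]]), 't': array([-534.92858936,  206.13452668, 1358.58097663])}
{'clock': 0.1, 'qpos': array([ 1.20261063e+00,  3.53593852e-01,  1.63405291e+00, -7.02957726e-06,
        1.15519669e+00, -2.38249757e-03]), 'qvel': array([ 0.00062897, -0.00151695, -0.00112838, -0.00120131,  0.0008888 ,
       -0.00144196]), 'joint_efforts': array([ 3.50988648e-04, -6.06353045e+01, -3.42823434e+01,  5.51314702e-05,
        4.04026592e-03, -3.11231395e-05]), 'eef_pos': array([223.40169588, 583.25627654, 230.63033885]), 'tcp_rot': array([-3.14034184e+00,  3.44757028e-06,  2.77579230e+00]), 'contact_force': array([-0.68059869, -0.49173066,  0.33101168]), 'wrist_torque': array([-0.02148173,  0.04959573, -0.00980137]), 'grasp_force': 0.0, 'opening': 0.9971809993786065}
```

View pics/scene0.png

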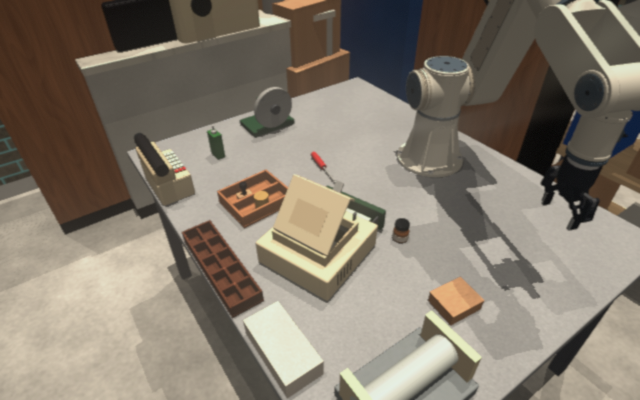

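View pics/side0.png

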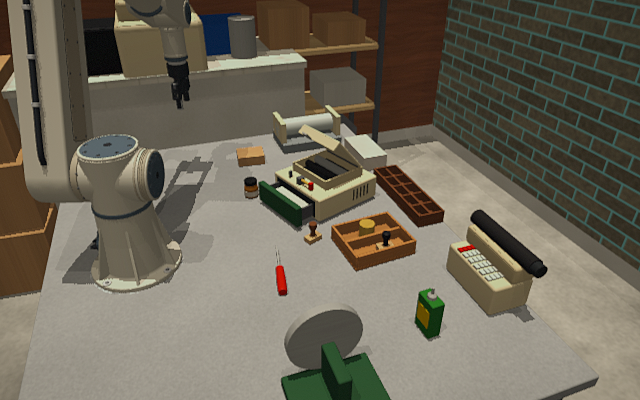

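The machine stands in the left half (scene ~(318,240), side ~(320,185)), with the drawer out towards the robot and the cover raised. I'll enlarge the crops to pick points.

Run:
```python
import cv2
a=cv2.imread("pics/side0.png")[115:230,235:385]; cv2.imwrite("pics/c1.png",cv2.resize(a,None,fx=5,fy=5,interpolation=cv2.INTER_CUBIC))
a=cv2.imread("pics/scene0.png")[170:300,250:410]; cv2.imwrite("pics/c2.png",cv2.resize(a,None,fx=4.5,fy=4.5,interpolation=cv2.INTER_CUBIC))
```

```text
(no output)
```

View pics/c1.png

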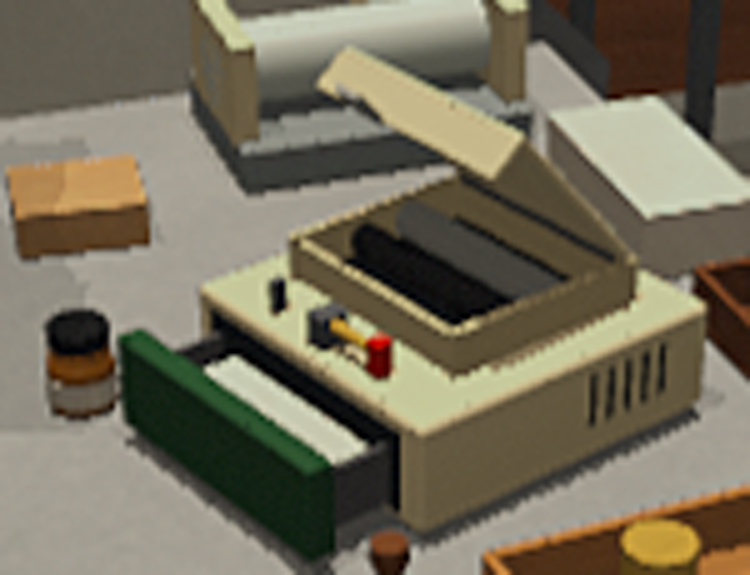

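View pics/c2.png

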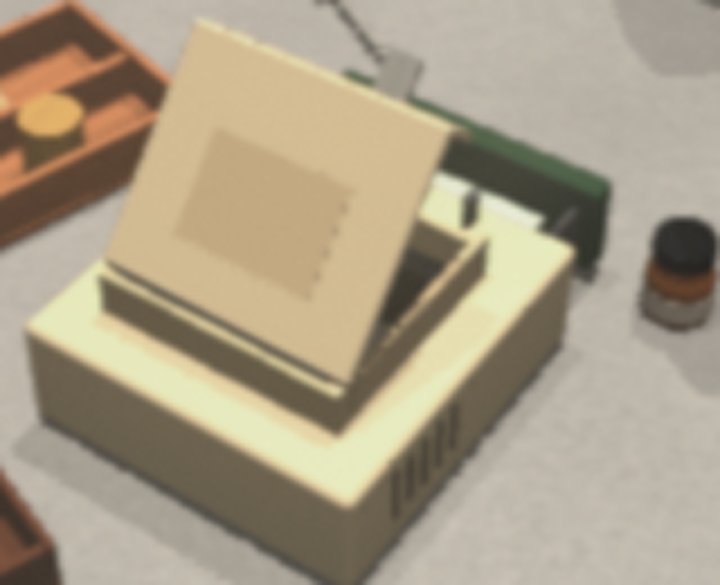

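Side view crop: housing corners, drawer front (122,340)–(305,475), red handle at (379,357). Scene crop: cover outer face corners (200,20), (452,130), (345,380), (105,262). I'll fit the pose and joints to these.

```bash
cat > fit.py <<'E'
from rig import monitor, imaging, r
import numpy as np
from scipy.optimize import least_squares
C={n:imaging.camera_info(n) for n in("scene","side")}
def cov(u,y,a): # u along cover from hinge, outer face 8 above
    return [80-u*np.cos(a)+8*np.sin(a),y,124+u*np.sin(a)+8*np.cos(a)]
S=lambda u,v:((u+.5)/5-.5+235,(v+.5)/5-.5+115)
T=lambda u,v:((u+.5)/4.5-.5+250,(v+.5)/4.5-.5+170)
O=[("side",S(415,435),lambda d,a,b:[-130,-125,90]),("side",S(420,530),lambda d,a,b:[-130,-125,0]),
("side",S(703,300),lambda d,a,b:[130,-125,90]),("side",S(697,410),lambda d,a,b:[130,-125,0]),
("side",S(203,293),lambda d,a,b:[-130,125,90]),
("side",S(122,340),lambda d,a,b:[-152-d,110,84]),("side",S(305,475),lambda d,a,b:[-152-d,-110,84]),
("side",S(307,568),lambda d,a,b:[-152-d,-110,12]),("side",S(126,425),lambda d,a,b:[-152-d,110,12]),
("side",S(379,357),lambda d,a,b:[-108,-60+b,105]),
("scene",T(30,330),lambda d,a,b:[130,-125,90]),("scene",T(45,422),lambda d,a,b:[130,-125,0]),
("scene",T(348,503),lambda d,a,b:[130,125,90]),("scene",T(345,582),lambda d,a,b:[130,125,0]),
("scene",T(572,250),lambda d,a,b:[-130,125,90]),("scene",T(560,345),lambda d,a,b:[-130,125,0]),
("scene",T(200,20),lambda d,a,b:cov(160,-92,a)),("scene",T(452,130),lambda d,a,b:cov(160,92,a)),
("scene",T(345,380),lambda d,a,b:cov(0,92,a)),("scene",T(105,262),lambda d,a,b:cov(0,-92,a)),
]
def W(p,m):
    c,s=np.cos(p[2]),np.sin(p[2]); return np.array([c*m[0]-s*m[1]+p[0],s*m[0]+c*m[1]+p[1],m[2]])
def res(p):
    o=[]
    for n,uv,f in O:
        q=C[n]["mtx"]@(C[n]["R"]@W(p,f(*p[3:]))+C[n]["t"]); o+=list(q[:2]/q[2]-uv)
    return o
if __name__=="__main__":
    s=least_squares(res,[600,250,0,50,.85,4],loss="soft_l1",x_scale=[10,10,.1,10,.1,5])
    print(s.x.round(3)); 
    for o,e in zip(O,s.fun.reshape(-1,2)): print(o[0],np.round(o[1]),e.round(2))
    p=s.x;np.save("p.npy",p)
    for k,m in dict(drawer=[-152-p[3],0,48],press=cov(140,0,p[4]),bolt=[-108,-67+p[5],105]).items(): print(k,W(p,m).round(1))
E
python3 fit.py
```

```text
[6.38722e+02 1.63803e+02 3.46000e-01 5.57620e+01 8.09000e-01 2.71000e+00]
side [318. 202.] [ 0.87 -0.92]
side [319. 221.] [-0.12  3.4 ]
side [375. 175.] [1.31 0.38]
side [374. 197.] [0.89 0.43]
side [275. 173.] [-2.05 -2.12]
side [259. 183.] [-2.11 -1.29]
side [296. 210.] [ 0.37 -0.7 ]
side [296. 228.] [ 0.54 -0.36]
side [260. 200.] [-1.49 -0.4 ]
side [310. 186.] [ 0.08 -0.13]
scene [256. 243.] [-2.76 -1.43]
scene [260. 263.] [-2.69 -0.35]
scene [327. 281.] [0.22 0.47]
scene [326. 299.] [0.88 4.56]
scene [377. 225.] [ 0.96 -1.37]
scene [374. 246.] [ 1.38 -0.93]
scene [294. 174.] [-0.16 -0.41]
scene [350. 198.] [ 0.63 -0.72]
scene [326. 254.] [0.01 0.98]
scene [273. 228.] [-1.4  -0.91]
drawer [443.3  93.3  48. ]
press [628.6 160.1 230.9]
bolt [558.9  66.7 105. ]
```

```bash
cat > h.py <<'E'
import sys,numpy as np
from scipy.spatial.transform import Rotation as Ro
from rig import monitor
from fit import W
p=np.load("p.npy")
def show(*m):
    s=monitor.sense();R=Ro.from_euler("xyz",s["tcp_rot"]);t=s["eef_pos"]
    c,n=np.cos(p[2]),np.sin(p[2]); d=t-[p[0],p[1],0]
    print("t",s["clock"],"TCP machine",np.round([c*d[0]+n*d[1],-n*d[0]+c*d[1],t[2]],1),"F",s["contact_force"].round(1),"open",round(s["opening"],2))
    if len(m): 
        print("shift units",(R.inv().apply(W(p,m)-t)/50).round(3))
        G=Ro.from_euler("xyz",[np.pi,0,p[2]+np.pi/2]); print("turn units",np.rad2deg((R.inv()*G).as_rotvec()/6).round(3))
show(*map(float,sys.argv[1:]))
E
python3 h.py -255 0 200
```

```text
t 0.1 TCP machine [-248.4  535.4  230.6] F [-0.7 -0.5  0.3] open 1.0
shift units [-6.896 -8.193  0.623]
turn units [-1.100e-02  5.000e-03  8.203e+00]
```

Emit:
{"method": "drive_tool", "body": {
  "plan": [
    {"x": -0.86, "y": -1.02, "z": 0.08, "az": 1.0, "hand": 0},
    {"x": -1.72, "y": -2.05, "z": 0.15, "az": 2.0, "hand": 0},
    {"x": -2.58, "y": -3.07, "z": 0.2, "az": 3.0, "hand": 0},
    {"x": -3.45, "y": -4.1, "z": 0.3, "az": 4.1, "hand": 0},
    {"x": -6.9, "y": -8.19, "z": 0.62, "az": 8.2, "hand": 0},
    {"x": -6.9, "y": -8.19, "z": 0.62, "az": 8.2, "hand": 0},
    {"x": -6.9, "y": -8.19, "z": 0.62, "az": 8.2, "hand": 0},
    {"x": -6.9, "y": -8.19, "z": 0.62, "az": 8.2, "hand": 0}
  ]
}}

```text
invalid input
```

```bash
python3 h.py -255 0 200
```

```text
t 0.1 TCP machine [-248.4  535.4  230.6] F [-0.7 -0.5  0.3] open 1.0
shift units [-6.896 -8.193  0.623]
turn units [-1.100e-02  5.000e-03  8.203e+00]
```

Emit:
{"method": "drive_tool", "body": {
  "plan": [
    {"x": -0.86, "y": -1.02, "z": 0.08, "ax": 0, "ay": 0, "az": 1.0, "hand": 0},
    {"x": -1.72, "y": -2.05, "z": 0.15, "ax": 0, "ay": 0, "az": 2.0, "hand": 0},
    {"x": -2.58, "y": -3.07, "z": 0.2, "ax": 0, "ay": 0, "az": 3.0, "hand": 0},
    {"x": -3.45, "y": -4.1, "z": 0.3, "ax": 0, "ay": 0, "az": 4.1, "hand": 0},
    {"x": -6.9, "y": -8.19, "z": 0.62, "ax": 0, "ay": 0, "az": 8.2, "hand": 0},
    {"x": -6.9, "y": -8.19, "z": 0.62, "ax": 0, "ay": 0, "az": 8.2, "hand": 0},
    {"x": -6.9, "y": -8.19, "z": 0.62, "ax": 0, "ay": 0, "az": 8.2, "hand": 0},
    {"x": -6.9, "y": -8.19, "z": 0.62, "ax": 0, "ay": 0, "az": 8.2, "hand": 0}
  ]
}}

```text
clock: 0.9
eef_pos: [354.6, 204.5, 208.3]
tcp_rot: [3.141, 0.0, 1.913]
contact_force: [1.8, 0.6, -0.0]
opening: 0.005
grasp_force: 0.0
```

```bash
python3 h.py -255 0 200
```

```text
t 0.9 TCP machine [-253.5  134.7  208.3] F [ 1.8  0.6 -0. ] open 0.0
shift units [-2.693 -0.02   0.167]
turn units [ 0.002  0.    -0.037]
```

Emit:
{"method": "drive_tool", "body": {
  "plan": [
    {"x": -0.9, "y": 0, "z": 0.17, "ax": 0, "ay": 0, "az": 0, "hand": 0},
    {"x": -1.8, "y": 0, "z": 0.17, "ax": 0, "ay": 0, "az": 0, "hand": 0},
    {"x": -2.7, "y": 0, "z": 0.17, "ax": 0, "ay": 0, "az": 0, "hand": 0},
    {"x": -2.7, "y": 0, "z": 1.1, "ax": 0, "ay": 0, "az": 0, "hand": 0},
    {"x": -2.7, "y": 0, "z": 2.0, "ax": 0, "ay": 0, "az": 0, "hand": 0},
    {"x": -2.7, "y": 0, "z": 2.9, "ax": 0, "ay": 0, "az": 0, "hand": 0},
    {"x": -2.7, "y": 0, "z": 3.06, "ax": 0, "ay": 0, "az": 0, "hand": 0},
    {"x": -2.7, "y": 0, "z": 3.06, "ax": 0, "ay": 0, "az": 0, "hand": 0}
  ]
}}

```text
clock: 1.7
eef_pos: [399.2, 79.2, 54.7]
tcp_rot: [-3.138, -0.001, 1.917]
contact_force: [0.6, -0.1, -0.5]
opening: 0.002
grasp_force: 0.0
```

```bash
python3 h.py -223 0 55;  python3 - <<'E'
from rig import imaging
import cv2
cv2.imwrite("pics/w1.png",imaging.grab_frame("wrist")[:,:,::-1])
E
```

```text
t 1.7 TCP machine [-254.     1.7   54.7] F [ 0.6 -0.1 -0.5] open 0.0
shift units [-0.033  0.62  -0.008]
turn units [-0.036 -0.006  0.003]
```

View pics/w1.png

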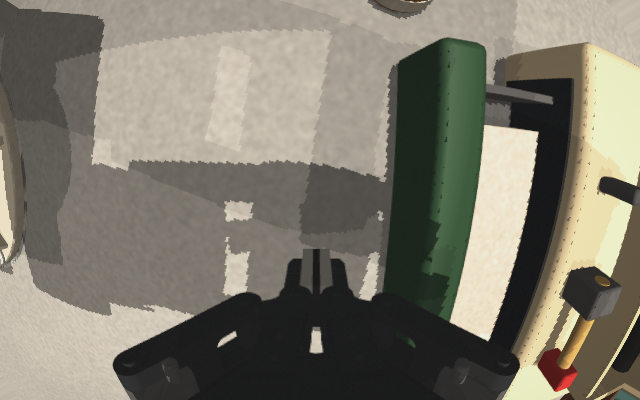

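The wrist view shows the green front to the right of the fingertips, at x≈390–480 px, and wide finger knuckles along the closing axis. I'll turn the tool 90° so the narrow side faces the machine.

Emit:
{"method": "drive_tool", "body": {
  "plan": [
    {"x": 0, "y": 0, "z": 0, "ax": 0, "ay": 0, "az": -1.4, "hand": 0},
    {"x": 0, "y": 0, "z": 0, "ax": 0, "ay": 0, "az": -2.8, "hand": 0},
    {"x": 0, "y": 0, "z": 0, "ax": 0, "ay": 0, "az": -4.2, "hand": 0},
    {"x": 0, "y": 0, "z": 0, "ax": 0, "ay": 0, "az": -5.6, "hand": 0},
    {"x": 0, "y": 0, "z": 0, "ax": 0, "ay": 0, "az": -7, "hand": 0},
    {"x": 0, "y": 0, "z": 0, "ax": 0, "ay": 0, "az": -8.4, "hand": 0},
    {"x": 0, "y": 0, "z": 0, "ax": 0, "ay": 0, "az": -9.8, "hand": 0},
    {"x": 0, "y": 0, "z": 0, "ax": 0, "ay": 0, "az": -11.2, "hand": 0}
  ]
}}

```text
clock: 2.55
eef_pos: [402.3, 80.0, 58.1]
tcp_rot: [3.141, 0.004, 3.097]
contact_force: [-0.2, -0.6, 0.5]
opening: 0.005
grasp_force: 0.0
```

Emit:
{"method": "drive_tool", "body": {
  "plan": [
    {"x": 0, "y": 0, "z": 0, "ax": 0, "ay": 0, "az": -1.3, "hand": 0},
    {"x": 0, "y": 0, "z": 0, "ax": 0, "ay": 0, "az": -2.6, "hand": 0},
    {"x": 0, "y": 0, "z": 0, "ax": 0, "ay": 0, "az": -3.8, "hand": 0},
    {"x": 0, "y": 0, "z": 0, "ax": 0, "ay": 0, "az": -3.8, "hand": 0}
  ]
}}

```text
clock: 2.95
eef_pos: [402.1, 80.0, 57.8]
tcp_rot: [-3.141, 0.004, -2.793]
contact_force: [-0.8, 0.9, 0.1]
opening: -0.003
grasp_force: 0.0
```

```bash
sed -i 's/np.pi\/2\]/np.pi]/' h.py; python3 h.py -222 0 55
```

```text
t 2.95 TCP machine [-251.     1.4   57.8] F [-0.8  0.9  0.1] open -0.0
shift units [-0.58  -0.029  0.058]
turn units [-0.006  0.04   0.025]
```

Emit:
{"method": "drive_tool", "body": {
  "plan": [
    {"x": -0.2, "y": 0, "z": 0, "ax": 0, "ay": 0, "az": 0, "hand": 0},
    {"x": -0.35, "y": 0, "z": 0, "ax": 0, "ay": 0, "az": 0, "hand": 0},
    {"x": -0.43, "y": 0, "z": 0, "ax": 0, "ay": 0, "az": 0, "hand": 0},
    {"x": -0.5, "y": 0, "z": 0, "ax": 0, "ay": 0, "az": 0, "hand": 0},
    {"x": -0.57, "y": 0, "z": 0, "ax": 0, "ay": 0, "az": 0, "hand": 0},
    {"x": -0.63, "y": 0, "z": 0, "ax": 0, "ay": 0, "az": 0, "hand": 0},
    {"x": -0.69, "y": 0, "z": 0, "ax": 0, "ay": 0, "az": 0, "hand": 0},
    {"x": -0.75, "y": 0, "z": 0, "ax": 0, "ay": 0, "az": 0, "hand": 0}
  ]
}}

```text
clock: 3.75
eef_pos: [435.1, 92.0, 55.3]
tcp_rot: [3.141, -0.002, -2.795]
contact_force: [-2.8, -1.8, 2.1]
opening: -0.004
grasp_force: 1.4
```

Emit:
{"method": "drive_tool", "body": {
  "plan": [
    {"x": -0.1, "y": 0, "z": 0, "ax": 0, "ay": 0, "az": 0, "hand": 0},
    {"x": -0.2, "y": 0, "z": 0, "ax": 0, "ay": 0, "az": 0, "hand": 0},
    {"x": -0.3, "y": 0, "z": 0, "ax": 0, "ay": 0, "az": 0, "hand": 0},
    {"x": -0.4, "y": 0, "z": 0, "ax": 0, "ay": 0, "az": 0, "hand": 0},
    {"x": -0.5, "y": 0, "z": 0, "ax": 0, "ay": 0, "az": 0, "hand": 0},
    {"x": -0.6, "y": 0, "z": 0, "ax": 0, "ay": 0, "az": 0, "hand": 0},
    {"x": -0.7, "y": 0, "z": 0, "ax": 0, "ay": 0, "az": 0, "hand": 0},
    {"x": -0.75, "y": 0, "z": 0, "ax": 0, "ay": 0, "az": 0, "hand": 0}
  ]
}}

```text
clock: 4.55
eef_pos: [471.5, 105.1, 55.5]
tcp_rot: [3.142, 0.0, -2.795]
contact_force: [-2.8, -1.1, -1.0]
opening: 0.001
grasp_force: 1.3
```

```bash
python3 h.py -163 0 55
```

```text
t 4.55 TCP machine [-177.2    1.5   55.5] F [-2.8 -1.1 -1. ] open 0.0
shift units [-0.284 -0.03   0.01 ]
turn units [0.    0.004 0.003]
```

Pushing at about 3 N. Now slowly to the stop.

Emit:
{"method": "drive_tool", "body": {
  "plan": [
    {"x": -0.06, "y": 0, "z": 0, "ax": 0, "ay": 0, "az": 0, "hand": 0},
    {"x": -0.11, "y": 0, "z": 0, "ax": 0, "ay": 0, "az": 0, "hand": 0},
    {"x": -0.15, "y": 0, "z": 0, "ax": 0, "ay": 0, "az": 0, "hand": 0},
    {"x": -0.18, "y": 0, "z": 0, "ax": 0, "ay": 0, "az": 0, "hand": 0},
    {"x": -0.21, "y": 0, "z": 0, "ax": 0, "ay": 0, "az": 0, "hand": 0},
    {"x": -0.24, "y": 0, "z": 0, "ax": 0, "ay": 0, "az": 0, "hand": 0}
  ]
}}

```text
clock: 5.15
eef_pos: [482.3, 109.0, 55.5]
tcp_rot: [-3.142, 0.0, -2.795]
contact_force: [-2.6, -1.4, -1.8]
opening: -0.001
grasp_force: 1.3
```

Emit:
{"method": "drive_tool", "body": {
  "plan": [
    {"x": -0.02, "y": 0, "z": 0, "ax": 0, "ay": 0, "az": 0, "hand": 0},
    {"x": -0.04, "y": 0, "z": 0, "ax": 0, "ay": 0, "az": 0, "hand": 0},
    {"x": -0.06, "y": 0, "z": 0, "ax": 0, "ay": 0, "az": 0, "hand": 0}
  ]
}}

```text
clock: 5.45
eef_pos: [485.1, 110.0, 55.5]
tcp_rot: [-3.142, 0.0, -2.795]
contact_force: [-2.2, -1.5, 0.5]
opening: -0.0
grasp_force: 1.3
```

```bash
python3 h.py -163 0 55
```

```text
t 5.45 TCP machine [-162.8    1.5   55.5] F [-2.2 -1.5  0.5] open -0.0
shift units [ 0.005 -0.03   0.009]
turn units [-0.     0.001  0.002]
```

Emit:
{"method": "drive_tool", "body": {
  "plan": [
    {"x": -0.03, "y": 0, "z": 0, "ax": 0, "ay": 0, "az": 0, "hand": 0},
    {"x": -0.06, "y": 0, "z": 0, "ax": 0, "ay": 0, "az": 0, "hand": 0},
    {"x": -0.09, "y": 0, "z": 0, "ax": 0, "ay": 0, "az": 0, "hand": 0}
  ]
}}

```text
clock: 5.75
eef_pos: [485.2, 110.2, 55.0]
tcp_rot: [3.141, -0.008, -2.795]
contact_force: [-18.0, -9.9, 13.9]
opening: -0.0
grasp_force: 10.1
```

Emit:
{"method": "drive_tool", "body": {
  "plan": [
    {"x": -0.03, "y": 0, "z": 0, "ax": 0, "ay": 0, "az": 0, "hand": 0},
    {"x": -0.06, "y": 0, "z": 0, "ax": 0, "ay": 0, "az": 0, "hand": 0}
  ]
}}

```text
clock: 5.95
eef_pos: [485.1, 110.3, 54.5]
tcp_rot: [3.141, -0.014, -2.795]
contact_force: [-25.1, -12.8, 20.7]
opening: 0.004
grasp_force: 14.6
```

Drawer is home (a firm stop at machine x −163, as predicted). I'll back off, rise, and go over to the cover.

Emit:
{"method": "drive_tool", "body": {
  "plan": [
    {"x": 0.3, "y": 0, "z": 0, "ax": 0, "ay": 0, "az": 0, "hand": 0},
    {"x": 0.9, "y": 0, "z": 0, "ax": 0, "ay": 0, "az": 0, "hand": 0},
    {"x": 0.9, "y": 0, "z": -0.9, "ax": 0, "ay": 0, "az": 0, "hand": 0},
    {"x": 0.9, "y": 0, "z": -1.8, "ax": 0, "ay": 0, "az": 0, "hand": 0},
    {"x": 0.9, "y": 0, "z": -2.7, "ax": 0, "ay": 0, "az": 0, "hand": 0},
    {"x": 0.9, "y": 0, "z": -3.6, "ax": 0, "ay": 0, "az": 0, "hand": 0},
    {"x": 0.9, "y": 0, "z": -4.5, "ax": 0, "ay": 0, "az": 0, "hand": 0},
    {"x": 0.9, "y": 0, "z": -4.9, "ax": 0, "ay": 0, "az": 0, "hand": 0}
  ]
}}

```text
clock: 6.75
eef_pos: [452.0, 97.9, 305.5]
tcp_rot: [-3.141, 0.008, -2.795]
contact_force: [0.7, 0.4, -0.2]
opening: 0.002
grasp_force: 0.0
```

```bash
python3 h.py 10 0 290;  python3 - <<'E'
from rig import imaging
import cv2
cv2.imwrite("pics/w2.png",imaging.grab_frame("wrist")[:,:,::-1])
E
```

```text
t 6.75 TCP machine [-198.     1.3  305.5] F [ 0.7  0.4 -0.2] open 0.0
shift units [-4.157 -0.027  0.344]
turn units [-0.008  0.079  0.003]
```

View pics/w2.png

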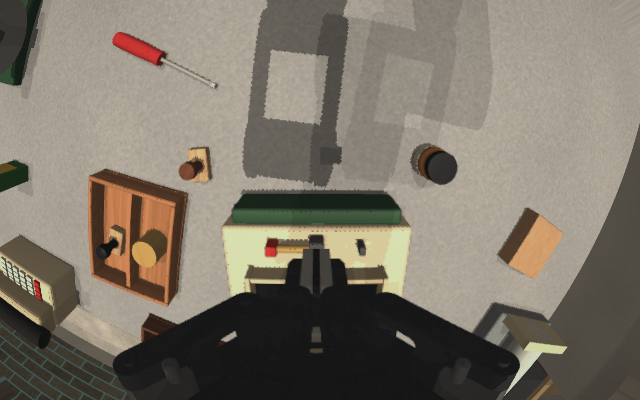

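The drawer is shut flush (green front at rows 192–222), and the red handle is at (271,247). Moving over the cover.

Emit:
{"method": "drive_tool", "body": {
  "plan": [
    {"x": -0.9, "y": 0, "z": 0, "ax": 0, "ay": 0, "az": 0, "hand": 0},
    {"x": -1.8, "y": 0, "z": 0, "ax": 0, "ay": 0, "az": 0, "hand": 0},
    {"x": -2.7, "y": 0, "z": 0, "ax": 0, "ay": 0, "az": 0, "hand": 0},
    {"x": -3.6, "y": 0, "z": 0, "ax": 0, "ay": 0, "az": 0, "hand": 0},
    {"x": -4.1, "y": 0, "z": 0, "ax": 0, "ay": 0, "az": 0, "hand": 0},
    {"x": -4.1, "y": 0, "z": 0.5, "ax": 0, "ay": 0, "az": 0, "hand": 0},
    {"x": -4.1, "y": 0, "z": 0.9, "ax": 0, "ay": 0, "az": 0, "hand": 0},
    {"x": -4.1, "y": 0, "z": 0.9, "ax": 0, "ay": 0, "az": 0, "hand": 0}
  ]
}}

```text
clock: 7.6
eef_pos: [641.4, 166.7, 251.9]
tcp_rot: [3.141, -0.005, -2.795]
contact_force: [-1.4, -1.4, 0.5]
opening: -0.003
grasp_force: 0.0
```

```bash
python3 h.py 2 0 236
```

```text
t 7.6 TCP machine [  3.5   1.8 251.9] F [-1.4 -1.4  0.5] open -0.0
shift units [ 0.028 -0.037  0.319]
turn units [ 0.006 -0.043  0.004]
```

Emit:
{"method": "drive_tool", "body": {
  "plan": [
    {"x": 0.07, "y": 0, "z": 0.12, "ax": 0, "ay": 0, "az": 0, "hand": 0},
    {"x": 0.07, "y": 0, "z": 0.24, "ax": 0, "ay": 0, "az": 0, "hand": 0},
    {"x": 0.07, "y": 0, "z": 0.33, "ax": 0, "ay": 0, "az": 0, "hand": 0},
    {"x": 0.07, "y": 0, "z": 0.42, "ax": 0, "ay": 0, "az": 0, "hand": 0},
    {"x": 0.12, "y": 0, "z": 0.47, "ax": 0, "ay": 0, "az": 0, "hand": 0},
    {"x": 0.17, "y": 0, "z": 0.52, "ax": 0, "ay": 0, "az": 0, "hand": 0}
  ]
}}

```text
clock: 8.2
eef_pos: [634.6, 163.9, 229.7]
tcp_rot: [-3.142, 0.001, -2.795]
contact_force: [0.6, 0.6, 2.6]
opening: 0.001
grasp_force: 0.7
```

```bash
python3 h.py -20 0 210
```

```text
t 8.2 TCP machine [ -3.8   1.5 229.7] F [0.6 0.6 2.6] open 0.0
shift units [ 0.324 -0.03   0.393]
turn units [-0.001  0.007  0.003]
```

Emit:
{"method": "drive_tool", "body": {
  "plan": [
    {"x": 0.08, "y": 0, "z": 0.1, "ax": 0, "ay": 0, "az": 0, "hand": 0},
    {"x": 0.16, "y": 0, "z": 0.2, "ax": 0, "ay": 0, "az": 0, "hand": 0},
    {"x": 0.24, "y": 0, "z": 0.3, "ax": 0, "ay": 0, "az": 0, "hand": 0},
    {"x": 0.32, "y": 0, "z": 0.4, "ax": 0, "ay": 0, "az": 0, "hand": 0},
    {"x": 0.4, "y": 0, "z": 0.51, "ax": 0, "ay": 0, "az": 0, "hand": 0},
    {"x": 0.47, "y": 0, "z": 0.63, "ax": 0, "ay": 0, "az": 0, "hand": 0},
    {"x": 0.55, "y": 0, "z": 0.75, "ax": 0, "ay": 0, "az": 0, "hand": 0},
    {"x": 0.62, "y": 0, "z": 0.87, "ax": 0, "ay": 0, "az": 0, "hand": 0}
  ]
}}

```text
clock: 9.0
eef_pos: [605.2, 153.4, 185.4]
tcp_rot: [3.142, 0.0, -2.795]
contact_force: [1.1, 0.5, 1.2]
opening: -0.001
grasp_force: 0.5
```

```bash
python3 h.py -44.6 0 159.6
```

```text
t 9.0 TCP machine [-35.    1.5 185.4] F [1.1 0.5 1.2] open -0.0
shift units [ 0.191 -0.03   0.515]
turn units [0.    0.003 0.003]
```

Emit:
{"method": "drive_tool", "body": {
  "plan": [
    {"x": 0.04, "y": 0, "z": 0.11, "ax": 0, "ay": 0, "az": 0, "hand": 0},
    {"x": 0.08, "y": 0, "z": 0.22, "ax": 0, "ay": 0, "az": 0, "hand": 0},
    {"x": 0.12, "y": 0, "z": 0.32, "ax": 0, "ay": 0, "az": 0, "hand": 0},
    {"x": 0.16, "y": 0, "z": 0.42, "ax": 0, "ay": 0, "az": 0, "hand": 0},
    {"x": 0.19, "y": 0, "z": 0.52, "ax": 0, "ay": 0, "az": 0, "hand": 0},
    {"x": 0.22, "y": 0, "z": 0.62, "ax": 0, "ay": 0, "az": 0, "hand": 0},
    {"x": 0.24, "y": 0, "z": 0.71, "ax": 0, "ay": 0, "az": 0, "hand": 0},
    {"x": 0.25, "y": 0, "z": 0.78, "ax": 0, "ay": 0, "az": 0, "hand": 0}
  ]
}}

```text
clock: 9.8
eef_pos: [593.5, 149.1, 146.5]
tcp_rot: [-3.142, -0.0, -2.795]
contact_force: [-0.1, -0.7, 0.8]
opening: 0.0
grasp_force: 0.4
```

Emit:
{"method": "drive_tool", "body": {
  "plan": [
    {"x": 0.01, "y": 0, "z": 0.06, "ax": 0, "ay": 0, "az": 0, "hand": 0},
    {"x": 0.02, "y": 0, "z": 0.12, "ax": 0, "ay": 0, "az": 0, "hand": 0},
    {"x": 0.03, "y": 0, "z": 0.18, "ax": 0, "ay": 0, "az": 0, "hand": 0},
    {"x": 0.03, "y": 0, "z": 0.22, "ax": 0, "ay": 0, "az": 0, "hand": 0}
  ]
}}

```text
clock: 10.2
eef_pos: [592.1, 148.6, 135.7]
tcp_rot: [-3.142, -0.0, -2.795]
contact_force: [0.8, -0.6, 1.1]
opening: 0.002
grasp_force: 0.4
```

```bash
python3 h.py -49 0 132
```

```text
t 10.2 TCP machine [-49.    1.5 135.7] F [ 0.8 -0.6  1.1] open 0.0
shift units [ 0.    -0.03   0.074]
turn units [-0.    -0.002  0.002]
```

Emit:
{"method": "drive_tool", "body": {
  "plan": [
    {"x": 0, "y": 0, "z": 0.03, "ax": 0, "ay": 0, "az": 0, "hand": 0},
    {"x": 0, "y": 0, "z": 0.06, "ax": 0, "ay": 0, "az": 0, "hand": 0},
    {"x": 0, "y": 0, "z": 0.09, "ax": 0, "ay": 0, "az": 0, "hand": 0}
  ]
}}

```text
clock: 10.5
eef_pos: [592.1, 148.6, 131.9]
tcp_rot: [-3.142, -0.0, -2.795]
contact_force: [-6.3, -2.5, 19.5]
opening: 0.0
grasp_force: 9.8
```

Emit:
{"method": "drive_tool", "body": {
  "plan": [
    {"x": 0, "y": 0, "z": 0.02, "ax": 0, "ay": 0, "az": 0, "hand": 0},
    {"x": 0, "y": 0, "z": 0.04, "ax": 0, "ay": 0, "az": 0, "hand": 0}
  ]
}}

```text
clock: 10.7
eef_pos: [592.2, 148.6, 131.8]
tcp_rot: [-3.142, -0.0, -2.795]
contact_force: [-12.0, -2.7, 31.7]
opening: -0.002
grasp_force: 15.9
```

Cover is shut (firm stop at z 132). Next, lift and go to the bolt.

Emit:
{"method": "drive_tool", "body": {
  "plan": [
    {"x": 0, "y": 0, "z": -0.5, "ax": 0, "ay": 0, "az": 0, "hand": 0},
    {"x": 0, "y": 0, "z": -1.2, "ax": 0, "ay": 0, "az": 0, "hand": 0},
    {"x": 0.5, "y": -0.8, "z": -1.2, "ax": 0, "ay": 0, "az": 0, "hand": 0},
    {"x": 1.0, "y": -1.5, "z": -1.2, "ax": 0, "ay": 0, "az": 0, "hand": 0},
    {"x": 1.2, "y": -2.1, "z": -1.2, "ax": 0, "ay": 0, "az": 0, "hand": 0},
    {"x": 1.2, "y": -2.1, "z": -1.2, "ax": 0, "ay": 0, "az": 0, "hand": 0},
    {"x": 1.2, "y": -2.1, "z": -1.2, "ax": 0, "ay": 0, "az": 0, "hand": 0}
  ]
}}

```text
clock: 11.4
eef_pos: [571.5, 29.1, 189.5]
tcp_rot: [3.141, 0.0, -2.797]
contact_force: [0.9, 0.2, -1.0]
opening: -0.0
grasp_force: 0.0
```

```bash
python3 h.py -109 -104 100;  python3 - <<'E'
from rig import imaging
import cv2
for n in("wrist","side"):
  a=imaging.grab_frame(n)[:,:,::-1]
  cv2.imwrite(f"pics/{n}3.png",a if n=="wrist" else cv2.resize(a[115:230,235:385],None,fx=5,fy=5,interpolation=cv2.INTER_CUBIC))
E
```

```text
t 11.4 TCP machine [-108.9 -104.   189.5] F [ 0.9  0.2 -1. ] open -0.0
shift units [ 3.000e-03 -1.000e-03  1.791e+00]
turn units [ 0.002  0.004 -0.014]
```

View pics/wrist3.png

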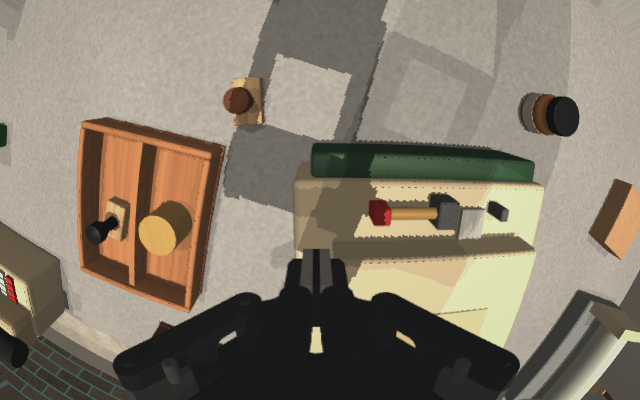

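View pics/side3.png

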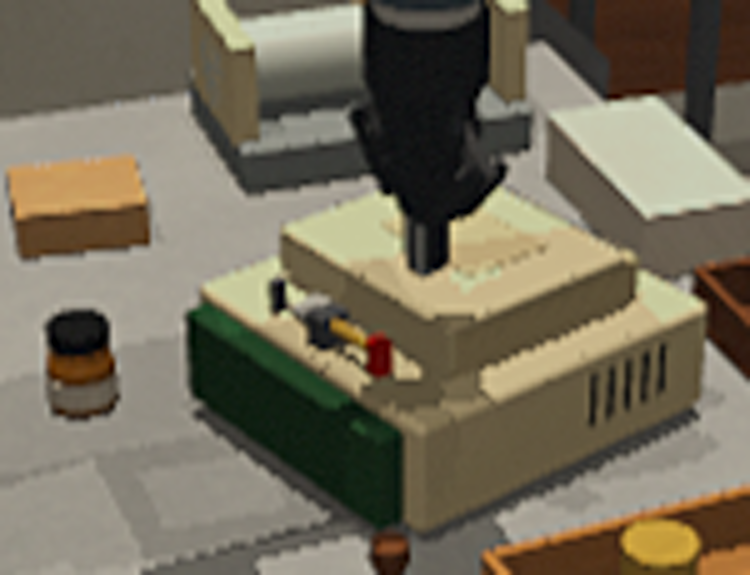

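Drawer and cover are shut. The steel ear sits next to the guide block, and the red handle at wrist (380,212) is clear of the fingers. Descending beside it.

Emit:
{"method": "drive_tool", "body": {
  "plan": [
    {"x": 0, "y": 0, "z": 0.6, "ax": 0, "ay": 0, "az": 0, "hand": 0},
    {"x": 0, "y": 0, "z": 1.2, "ax": 0, "ay": 0, "az": 0, "hand": 0},
    {"x": 0, "y": 0, "z": 1.6, "ax": 0, "ay": 0, "az": 0, "hand": 0},
    {"x": 0, "y": 0, "z": 1.79, "ax": 0, "ay": 0, "az": 0, "hand": 0},
    {"x": 0, "y": 0, "z": 1.79, "ax": 0, "ay": 0, "az": 0, "hand": 0},
    {"x": 0, "y": 0.15, "z": 1.79, "ax": 0, "ay": 0, "az": 0, "hand": 0},
    {"x": 0, "y": 0.3, "z": 1.79, "ax": 0, "ay": 0, "az": 0, "hand": 0}
  ]
}}

```text
clock: 12.2
eef_pos: [567.0, 44.4, 101.1]
tcp_rot: [-3.141, 0.002, -2.795]
contact_force: [-0.3, 0.4, -1.1]
opening: -0.002
grasp_force: 0.0
```

Emit:
{"method": "drive_tool", "body": {
  "plan": [
    {"x": 0, "y": 0.07, "z": 0, "ax": 0, "ay": 0, "az": 0, "hand": 0},
    {"x": 0, "y": 0.14, "z": 0, "ax": 0, "ay": 0, "az": 0, "hand": 0},
    {"x": 0, "y": 0.21, "z": 0, "ax": 0, "ay": 0, "az": 0, "hand": 0},
    {"x": 0, "y": 0.28, "z": 0, "ax": 0, "ay": 0, "az": 0, "hand": 0},
    {"x": 0, "y": 0.35, "z": 0, "ax": 0, "ay": 0, "az": 0, "hand": 0},
    {"x": 0, "y": 0.42, "z": 0, "ax": 0, "ay": 0, "az": 0, "hand": 0}
  ]
}}

```text
clock: 12.8
eef_pos: [559.4, 63.4, 100.2]
tcp_rot: [-3.141, 0.0, -2.795]
contact_force: [0.1, -2.1, 1.7]
opening: 0.001
grasp_force: 1.1
```

```bash
python3 h.py -109 -42 100
```

```text
t 12.8 TCP machine [-108.7  -67.6  100.2] F [ 0.1 -2.1  1.7] open 0.0
shift units [0.006 0.512 0.003]
turn units [-0.004  0.004  0.002]
```

Emit:
{"method": "drive_tool", "body": {
  "plan": [
    {"x": 0, "y": 0.07, "z": 0, "ax": 0, "ay": 0, "az": 0, "hand": 0},
    {"x": 0, "y": 0.14, "z": 0, "ax": 0, "ay": 0, "az": 0, "hand": 0},
    {"x": 0, "y": 0.21, "z": 0, "ax": 0, "ay": 0, "az": 0, "hand": 0},
    {"x": 0, "y": 0.28, "z": 0, "ax": 0, "ay": 0, "az": 0, "hand": 0},
    {"x": 0, "y": 0.34, "z": 0, "ax": 0, "ay": 0, "az": 0, "hand": 0},
    {"x": 0, "y": 0.38, "z": 0, "ax": 0, "ay": 0, "az": 0, "hand": 0},
    {"x": 0, "y": 0.42, "z": 0, "ax": 0, "ay": 0, "az": 0, "hand": 0},
    {"x": 0, "y": 0.46, "z": 0, "ax": 0, "ay": 0, "az": 0, "hand": 0}
  ]
}}

```text
clock: 13.6
eef_pos: [551.5, 85.2, 100.0]
tcp_rot: [-3.142, 0.0, -2.795]
contact_force: [1.9, -1.9, 0.9]
opening: 0.003
grasp_force: 1.1
```

Emit:
{"method": "drive_tool", "body": {
  "plan": [
    {"x": 0, "y": 0.04, "z": 0, "ax": 0, "ay": 0, "az": 0, "hand": 0},
    {"x": 0, "y": 0.08, "z": 0, "ax": 0, "ay": 0, "az": 0, "hand": 0},
    {"x": 0, "y": 0.12, "z": 0, "ax": 0, "ay": 0, "az": 0, "hand": 0}
  ]
}}

```text
clock: 13.9
eef_pos: [549.6, 90.4, 100.0]
tcp_rot: [-3.141, 0.0, -2.795]
contact_force: [5.1, -12.7, 0.2]
opening: -0.002
grasp_force: 7.3
```

```bash
python3 h.py -109 -38 100
```

```text
t 13.9 TCP machine [-108.8  -38.8  100. ] F [  5.1 -12.7   0.2] open -0.0
shift units [ 0.005  0.016 -0.001]
turn units [-0.008  0.002  0.007]
```

Emit:
{"method": "drive_tool", "body": {
  "plan": [
    {"x": 0, "y": 0.02, "z": 0, "ax": 0, "ay": 0, "az": 0, "hand": 0},
    {"x": 0, "y": 0.05, "z": 0, "ax": 0, "ay": 0, "az": 0, "hand": 0}
  ]
}}

```text
clock: 14.1
eef_pos: [549.5, 90.7, 100.0]
tcp_rot: [-3.137, 0.001, -2.793]
contact_force: [8.8, -23.6, -1.0]
opening: -0.002
grasp_force: 12.4
```

Emit:
{"method": "drive_tool", "body": {
  "plan": [
    {"x": 0, "y": -0.2, "z": 0, "ax": 0, "ay": 0, "az": 0, "hand": 0},
    {"x": 0, "y": -0.6, "z": 0, "ax": 0, "ay": 0, "az": 0, "hand": 0},
    {"x": 0, "y": -0.6, "z": -0.8, "ax": 0, "ay": 0, "az": 0, "hand": 0},
    {"x": 0, "y": -0.8, "z": -1.6, "ax": 0, "ay": 0, "az": 0, "hand": 0},
    {"x": 0, "y": -1.2, "z": -2.4, "ax": 0, "ay": 0, "az": 0, "hand": 0},
    {"x": 0, "y": -1.2, "z": -2.4, "ax": 0, "ay": 0, "az": 0, "hand": 0}
  ]
}}

```text
clock: 14.7
eef_pos: [572.1, 35.5, 225.3]
tcp_rot: [-3.139, 0.008, -2.796]
contact_force: [-0.5, -0.3, 0.3]
opening: -0.001
grasp_force: 0.0
```

```bash
python3 h.py;  python3 - <<'E'
from rig import imaging
import cv2
for n in("wrist",):
  a=imaging.grab_frame(n)[:,:,::-1]
  cv2.imwrite(f"pics/{n}4.png",cv2.resize(a[100:300,200:600],None,fx=2,fy=2,interpolation=cv2.INTER_CUBIC))
E
```

```text
t 14.7 TCP machine [-106.2  -98.1  225.3] F [-0.5 -0.3  0.3] open -0.0
```

View pics/wrist4.png

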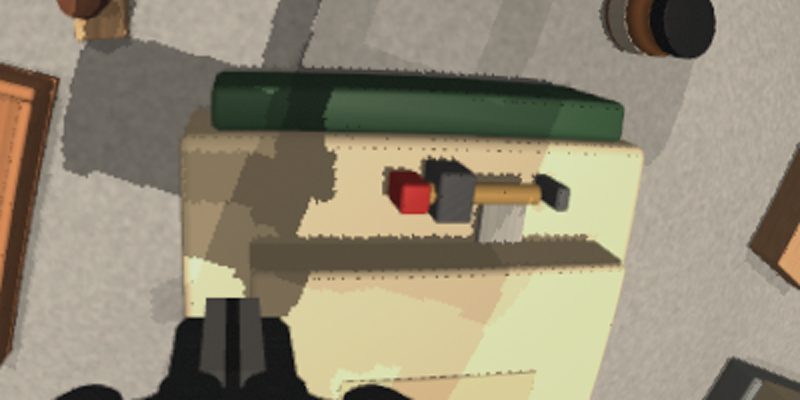

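The bolt reaches over the ear into the keeper (red handle at (408,192), rod end at (545,192)). Drawer and cover are shut and the arm is clear.

```bash
python3 -c "
from rig import r
print(r.sign_off())"
```

```text
the job is handed in; nothing more can be done
None
```

I pushed the drawer home, then the cover shut, then the bolt across to its stop over the ear. I handed the job in at about 15 s with the arm clear; the last picture shows all three closed, but no verdict came back.

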